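# Sweep the loose bottle caps into the cap tray

### The job

Tidy the lab bench: using the outside of the fingers, gently sweep the three loose blue bottle caps across the bench and in through the open side of the steel-rimmed green tray, until every cap lies flat and wholly inside it. Only push the caps along the surface, never pinch them, lift them or tip them up, and leave the jars and everything else on the bench where they stand.

Things in the scene. Friction and masses are not known exactly. Their poses are not given: they have to be found in the camera images.
- cap_a: blue ribbed plastic screw cap of a media bottle, a solid-topped disc 44 mm in diameter and 20 mm high, about 20 g, lying loose with its closed top up on the bench; slides freely and stops at once when not pushed. Origin: centre of its underside, on the bench; z up
- cap_b: blue ribbed plastic screw cap of a media bottle, a solid-topped disc 44 mm in diameter and 20 mm high, about 20 g, lying loose with its closed top up on the bench; slides freely and stops at once when not pushed. Origin: centre of its underside, on the bench; z up
- cap_c: blue ribbed plastic screw cap of a media bottle, a solid-topped disc 44 mm in diameter and 20 mm high, about 20 g, lying loose with its closed top up on the bench; slides freely and stops at once when not pushed. Origin: centre of its underside, on the bench; z up
- tray: three-sided cap tray fixed to the bench: green floor flush with the bench (no step), steel rims 22 mm high and 6 mm thick on three sides, the fourth side open. Origin: the middle of the open side, at bench level. Its +y axis leads straight into the tray, x runs along the open side, z up. Inside it measures 190 mm across (x -95 to +95 mm) and 130 mm deep (y 0 at the open side to 130 mm at the back rim)
- jar_a: small amber sample jar with a white lid, 42 mm in diameter, 52 mm high, loose, standing among the caps; must stay. Origin: centre of its underside
- jar_b: a second jar like jar_a, standing to the right of the caps; must stay. Origin: centre of its underside
- media_bottle: glass bottle with paper label and a blue cap screwed on (not one of the loose caps), 80 mm in diameter, 165 mm high, loose, at the far right; must stay. Origin: centre of its underside
- tube_rack: green rack of capped tubes, 80 x 190 mm (x, y), 89 mm high, loose, at the far side; must stay. Origin: centre of its underside
- marker: grey marker pen with black cap, 132 mm long along its x, 12 mm thick, lying on a yellow notepad 10 mm thick and 145 x 200 mm at the far side; must stay. Origin: middle of its underside, on the notepad
- beaker: glass beaker, 70 mm in diameter, 85 mm high, loose, at the near right; must stay. Origin: centre of its underside
- tip_box: blue box with clear lid, 119 x 84 mm (x, y), 77 mm high, loose, at the left; must stay. Origin: centre of its underside
There are look-alikes about, which are no part of the job. What is shaped like the cap_b but brown or yellow is not meant.

How it is judged:
By the outcome, as a careful person would: the job done as asked, in the order asked, and still so for the second after the job is handed in, with the robot touching nothing.
It also fails if it takes over 72 s, if anything falls off the work surface, if the arm or the gripper's body presses on something with over 40 N, if the wrist force passes 120 N, or if a joint passes its speed limit or range.

### The arm

A 7-joint arm with a two-finger parallel gripper is mounted at the origin on the work surface. World frame = base frame: x ahead of the robot, y to its left, z up, the work surface at z = 0. Lengths are in m, angles in rad, forces in N, time in s.
With the tool pointing down it reaches from about 0.4 to 0.85 m from the base axis. Payload 10.4 kg.
Tool frame: the origin (TCP) lies between the finger pads; the fingertips stand ahead of it and the grasp point (between the pads) lies 5 mm behind it (manip.tip_extent is the z of the fingertips in the tool frame, in m); z points along the fingers, y is the line along which they close (so a half turn about z gives the same grasp; the last joint's range is limited). The gripper opens to 85 mm and grips with 20 to 120 N. Pads are 22 mm wide; open, the fingers measure 114 mm over their backs; the gripper's body (76 mm by 85 mm) begins 54 mm behind the grasp point. The pads swing forward as they close: fully open they stand 13 mm farther back than shut.
Start: joints at [1.114, 0.332, -0.065, 1.46, 0.022, 1.35, -0.088], TCP at [0.263, -0.567, 0.22] pointing down, gripper open.
Joint ranges: [-2.6, 2.6], [-0.5, 2.12], [-1.47, 1.34], [0.16, 2.42], [-1.27, 4.41], [0.06, 2.06], [-2.6, 2.6]. Speed limits (rad/s): [2.22, 2.22, 2.79, 2.79, 3.14, 3.14, 3.14].

### API

Orientations are given as a unit quaternion [x, y, z, w].
In Python, from workcell import status, viewer, manip gives the robot as it stands.
- The arm moves only by the tool play_rows, never from a script. Its argument "plan" is one flat list of numbers, 7 for each row, row after row: the turn, a rotation vector about the tool's x, y, z in degrees, then the shift along the tool's x, y, z in m, then the opening, from 0 (shut) to 1 (fully open). In form: [ax, ay, az, dx, dy, dz, grip, ax, ay, az, dx, dy, dz, grip, ...]. A call has 1 to 20 rows; each row is the pose to reach, as a shift and turn from the pose commanded when the call began, along the tool's axes at that moment; what a row does not reach only later rows make up. A row lasts 1/8 s, in which the tool goes at most 62.5 mm and 10.7 degrees, less where a joint would pass 70% of its speed; a pose out of reach is approached as far as the arm can. A call with a gripper value outside its range is refused whole. The fingers move at their own pace and stop on an object; "squeeze" is the grip in N (left out, the last holds). Time passes only in rows, so rows that repeat a pose let the fingers close. It gives the time, the measured TCP pose, the force, the opening and the grip force at its end, in the units of the state.
- status.get_obs(): the state, without advancing time (a new reading comes with each control period).
- viewer.camera(name): name is "scene" or "side" or "wrist"; returns the picture (400x640x3 uint8, red, green, blue); there is no depth.
- viewer.camera_model(name): a dict with "fx", "fy", "cx", "cy" (pixels), "R" (3x3) and "t" (3): a world point X has camera coordinates R X + t. Camera axes: x right, y down, z forward; pixel columns grow to the right and rows downward; lengths in m; the calibration is good to about 2 mm. The wrist camera is an equidistant fisheye: a pixel r from the principal point sees the ray r / f radians off the axis. A picture is of the moment at which its call begins: read the wrist's pose just before it. camera_model takes no time and is no camera call; for the wrist camera it gives the pose at the moment of the call.
- manip.hand_in(): hands the job in; it is judged then, once.
The state is a dict: "clock": time; "joint_pos": joint angles; "joint_velocities": joint speeds; "tau": joint torques, N m; "position": TCP position; "ee_rot": TCP orientation; "ft_force": force on the tool from outside, world axes, zero at the start; "torque": the same for the moment, N m; "grip_width": opening from 0.0 (shut) to 1.0 (fully open); "grasp_force": force on a finger pad.
Only numpy, scipy, OpenCV 4.12 (cv2) and the standard library are available. Lean on these libraries where they do the work, as an engineer would, in place of code of your own. Each camera call takes 0.05 s, during which the arm holds its last target. There are 200 camera calls.

## Working session

There is one attempt and no reset: what is moved stays moved. The work goes in short steps, Python scripts to look and compute and a tool call to move; the robot and the scene stay as the last step left them, time stands still between calls to the robot, and variables do not carry over. Pictures are saved under pics/ and viewed, at most 10 in all, crops included, and the job is handed in when it is done.

Besides the shell and the picture viewer there is one more tool, called after "Emit:" as a command line: name --argument value ..., lists and objects as JSON in quotes. play_rows: Moves the arm, as the interface text tells. Its arguments: {"type":"object","properties":{"plan":{"type":"array","items":{"type":"number"}},"squeeze":{"type":"number"}},"required":["plan"]}

```bash
mkdir -p pics
cat > h.py <<'E'
from workcell import status, viewer, manip
import numpy as np, cv2
def save(name,f,crop=None,s=1):
    im=viewer.camera(name)[:,:,::-1]
    cv2.imwrite('pics/full_'+f,im)
    if crop: im=im[crop[1]:crop[3],crop[0]:crop[2]]
    cv2.imwrite('pics/'+f,cv2.resize(im,None,fx=s,fy=s,interpolation=cv2.INTER_CUBIC))
def w(name,pts,z):
    m=viewer.camera_model(name);R=np.array(m['R']);t=np.array(m['t']);c=-R.T@t
    for u,v in pts:
        d=R.T@np.array([(u-m['cx'])/m['fx'],(v-m['cy'])/m['fy'],1]);k=(z-c[2])/d[2]
        print((u,v),np.round(c+k*d,4)[:2])
E
python3 - <<'E'
from h import *
save('scene','s1.png',None,1.25); save('side','d1.png',None,1.25)
o=status.get_obs();print(o['position'],o['ee_rot'],o['clock'],manip.tip_extent)
for n in('scene','side'):
    m=viewer.camera_model(n);print(n,m['fx'],-np.array(m['R']).T@m['t'],np.round(m['R'],2).tolist())
E
```

```text
[ 0.2625478  -0.5668101   0.21929735] [ 9.76569310e-01  2.15202197e-01 -1.69668642e-04 -6.07818058e-04] 0.1 0.014
scene 401.0397362008984 [ 1.178582   -0.69565991  0.99690158] [[0.77, 0.64, -0.0], [0.44, -0.53, -0.72], [-0.46, 0.55, -0.69]]
side 453.3381434650234 [ 0.31637638 -1.01404924  1.19277216] [[0.98, -0.2, -0.0], [-0.15, -0.71, -0.69], [0.14, 0.68, -0.72]]
```

View pics/s1.png

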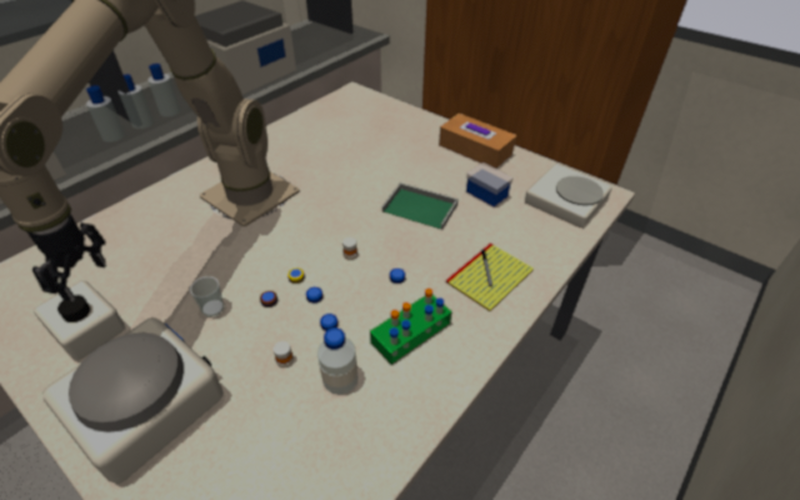

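View pics/d1.png

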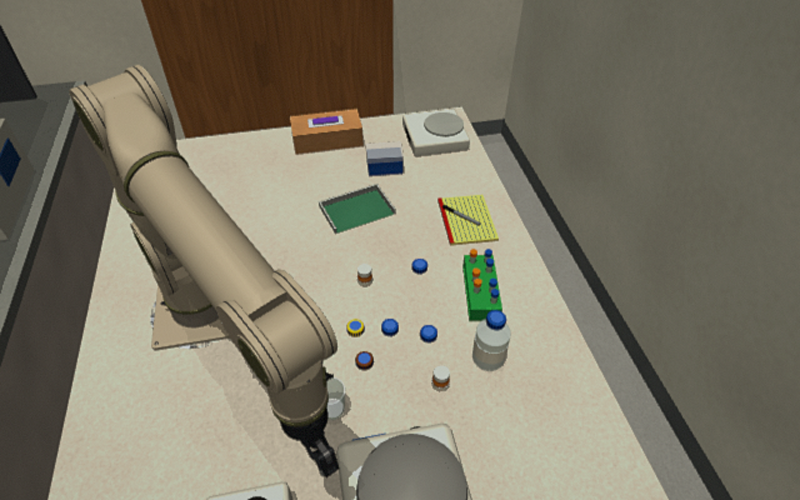

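The side view shows three blue caps at (419,266), (390,327) and (429,333). The yellow decoy is at (355,327) and the brown one at (364,360). The tray is around (358,209), with its open side facing the camera. I'll enlarge this area.

Run:
```python
import cv2
im=cv2.imread('pics/full_d1.png')[140:320,240:420]
cv2.imwrite('pics/d2.png',cv2.resize(im[:150],None,fx=4,fy=4,interpolation=cv2.INTER_CUBIC))
im=cv2.imread('pics/full_d1.png')
hsv=cv2.cvtColor(im,cv2.COLOR_BGR2HSV)
m=cv2.inRange(hsv,(105,150,60),(130,255,255))
n,l,s,c=cv2.connectedComponentsWithStats(m)
from h import w
for i in range(1,n):
    if s[i][4]>20: print(s[i],c[i]); w('side',[c[i]],0.014)
print('tray');g=cv2.inRange(hsv,(60,80,30),(85,255,140))
n,l,s,c=cv2.connectedComponentsWithStats(g)
i=1+s[1:,4].argmax()
for i in range(1,n):
    if s[i][4]>300:
        k=cv2.findContours((l==i).astype('uint8'),0,2)[0][0];a=cv2.approxPolyDP(k,4,True)[:,0];print(s[i]);w('side',a.tolist(),0)
```

```text
[295 129  27  11 240] [308.29583333 134.175     ]
(np.float64(308.29583333333335), np.float64(134.175)) [0.5898 0.464 ]
[388 200   5   6  21] [390.33333333 202.        ]
(np.float64(390.3333333333333), np.float64(202.0)) [0.8027 0.0224]
[330 207  12  11  92] [335.33695652 211.72826087]
(np.float64(335.3369565217391), np.float64(211.72826086956522)) [0.5992 0.0167]
[389 207   6   6  28] [391.39285714 209.39285714]
(np.float64(391.39285714285717), np.float64(209.39285714285714)) [ 0.7951 -0.0126]
[392 223   6   6  27] [394.11111111 225.48148148]
(np.float64(394.1111111111111), np.float64(225.4814814814815)) [ 0.7807 -0.0854]
[393 231   6   7  31] [395.48387097 234.19354839]
(np.float64(395.48387096774195), np.float64(234.19354838709677)) [ 0.773  -0.1229]
[389 248  16  15 161] [396.60248447 254.63975155]
(np.float64(396.6024844720497), np.float64(254.63975155279502)) [ 0.7492 -0.2046]
[306 255  12  12 116] [311.49137931 260.59482759]
(np.float64(311.4913793103448), np.float64(260.5948275862069)) [ 0.4762 -0.1721]
[280 257   8   7  43] [283.58139535 259.81395349]
(np.float64(283.5813953488372), np.float64(259.8139534883721)) [ 0.3897 -0.1511]
[337 260  12  13 122] [342.47540984 265.75409836]
(np.float64(342.4754098360656), np.float64(265.75409836065575)) [ 0.568  -0.2115]
[287 283   9   8  55] [290.92727273 286.10909091]
(np.float64(290.92727272727274), np.float64(286.1090909090909)) [ 0.3964 -0.2526]
tray
[ 259  152   56   34 1040]
(314, 170) [0.5721 0.2581]
(301, 152) [0.5421 0.374 ]
(259, 165) [0.3665 0.3303]
(269, 185) [0.3901 0.211 ]
```

View pics/d2.png

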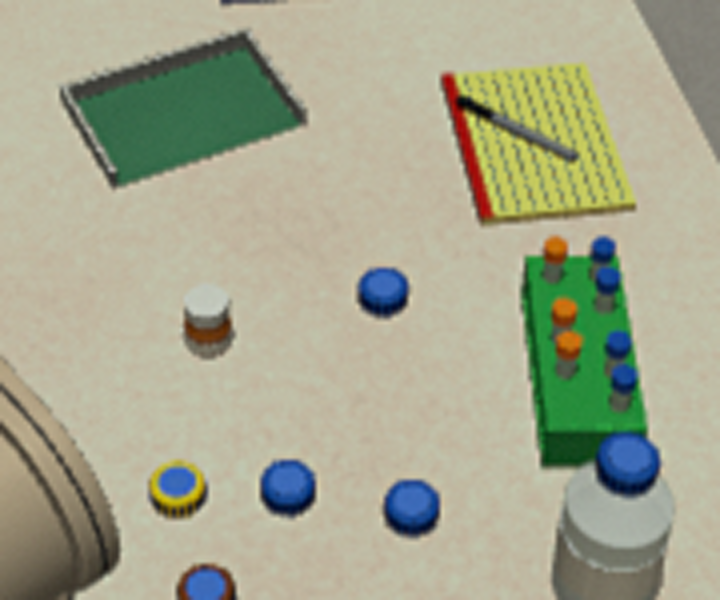

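```bash
cat >> h.py <<'E'
def rel(wps):
    """world (x,y,z,yaw deg of tool x) -> (az,dx,dy,dz) from current pose"""
    from scipy.spatial.transform import Rotation as Ro
    o=status.get_obs();p=np.array(o['position']);R=Ro.from_quat(o['ee_rot'])
    print('t',round(o['clock'],2),'p',np.round(p,4),'yaw',round(np.degrees(np.arctan2(*R.as_matrix()[[1,0],0])),1),'F',np.round(o['ft_force'],1),'g',o['grip_width'])
    for x,y,z,a in wps:
        T=Ro.from_euler('z',a,degrees=True)*Ro.from_euler('x',180,degrees=True)
        print((x,y,z,a),np.round((R.inv()*T).as_rotvec(degrees=True),1),np.round(R.inv().apply(np.array([x,y,z])-p),4))
E
python3 - <<'E'
from h import *
im=cv2.imread('pics/full_s1.png');hsv=cv2.cvtColor(im,cv2.COLOR_BGR2HSV)
m=cv2.inRange(hsv,(105,150,60),(130,255,255))
n,l,s,c=cv2.connectedComponentsWithStats(m)
for i in range(1,n):
    if s[i][4]>30 and 190<c[i][0]<350: w('scene',[c[i]],0.014)
print('jars scene');w('scene',[(350/1.25,243/1.25),(284/1.25,346/1.25)],.052)
print('jars side');w('side',[(292,215),(353,297)],.052)
w('side',[(292,228.5)],0.0)
print('rack near-left corner, bench'); w('side',[(240+542/4,140+465/4),(240+528/4,140+300/4)],0)
rel([(0.63,-0.10,0.12,105),(0.63,-0.045,0.06,105)])
E
```

```text
(np.float64(317.45882352941175), np.float64(219.95294117647057)) [0.6047 0.0145]
(np.float64(250.9591836734694), np.float64(235.1530612244898)) [ 0.4815 -0.1735]
(np.float64(214.02702702702703), np.float64(236.67567567567568)) [ 0.3945 -0.2536]
(np.float64(265.29392971246006), np.float64(264.96805111821084)) [ 0.6002 -0.2284]
jars scene
(280.0, 194.4) [ 0.4524 -0.0021]
(227.2, 276.8) [ 0.5685 -0.3443]
jars side
(292, 215) [ 0.4437 -0.0014]
(353, 297) [ 0.5631 -0.3497]
(292, 228.5) [ 0.4391 -0.0164]
rack near-left corner, bench
(375.5, 256.25) [ 0.6851 -0.1873]
(372.0, 215.0) [ 0.7254 -0.0124]
t 0.1 p [ 0.2625 -0.5668  0.2193] yaw 24.9 F [-0.1  0.5 -0. ] g 1.002141747248203
(0.63, -0.1, 0.12, 105) [ -0.1  -0.  -80.1] [ 0.5296 -0.269   0.0996]
(0.63, -0.045, 0.06, 105) [ -0.1  -0.  -80.1] [ 0.5528 -0.3188  0.1597]
```

Run:
```python
from h import *
rel([(0.618,-0.045,0.20,105.5),(0.618,-0.045,0.06,105.5)])
```

```text
t 0.1 p [ 0.2625 -0.5668  0.2193] yaw 24.9 F [-0.1  0.5 -0. ] g 1.002141747248203
(0.618, -0.045, 0.2, 105.5) [ -0.1  -0.  -80.6] [ 0.5419 -0.324   0.0197]
(0.618, -0.045, 0.06, 105.5) [ -0.1  -0.  -80.6] [ 0.5419 -0.3239  0.1597]
```

Emit:
play_rows --plan '[0,0,-10,0.05,-0.03,0.01,0.28,0,0,-20,0.1,-0.06,0.02,0.28,0,0,-30,0.15,-0.09,0.02,0.28,0,0,-40,0.2,-0.12,0.02,0.28,0,0,-50,0.25,-0.15,0.02,0.28,0,0,-60,0.3,-0.18,0.02,0.28,0,0,-70,0.35,-0.21,0.02,0.28,0,0,-80.6,0.4,-0.24,0.02,0.28,0,0,-80.6,0.45,-0.27,0.02,0.28,0,0,-80.6,0.5,-0.3,0.02,0.28,0,0,-80.6,0.542,-0.324,0.02,0.28,0,0,-80.6,0.542,-0.324,0.02,0.28,0,0,-80.6,0.542,-0.324,0.06,0.28,0,0,-80.6,0.542,-0.324,0.11,0.28,0,0,-80.6,0.542,-0.324,0.16,0.28,0,0,-80.6,0.542,-0.324,0.16,0.28,0,0,-80.6,0.542,-0.324,0.16,0.28]'

```text
clock: 2.22
position: [0.6192, -0.0457, 0.062]
ee_rot: [0.606, 0.796, 0.0, 0.001]
ft_force: [-0.8, 0.2, 0.6]
grip_width: 0.281
grasp_force: 0.0
```

Run:
```python
from h import *
save('wrist','w1.png',None,1.25)
rel([(0.618,-0.045,0.025,105.5),(0.517,0.315,0.025,105.5)])
```

```text
t 2.27 p [ 0.6198 -0.0456  0.0626] yaw 105.4 F [-0.2  0.4  1.8] g 0.2807803065894625
(0.618, -0.045, 0.025, 105.5) [ 0.2  0.1 -0.1] [ 0.0011 -0.0017  0.0376]
(0.517, 0.315, 0.025, 105.5) [ 0.2  0.1 -0.1] [ 0.375  -0.0033  0.0371]
```

View pics/w1.png

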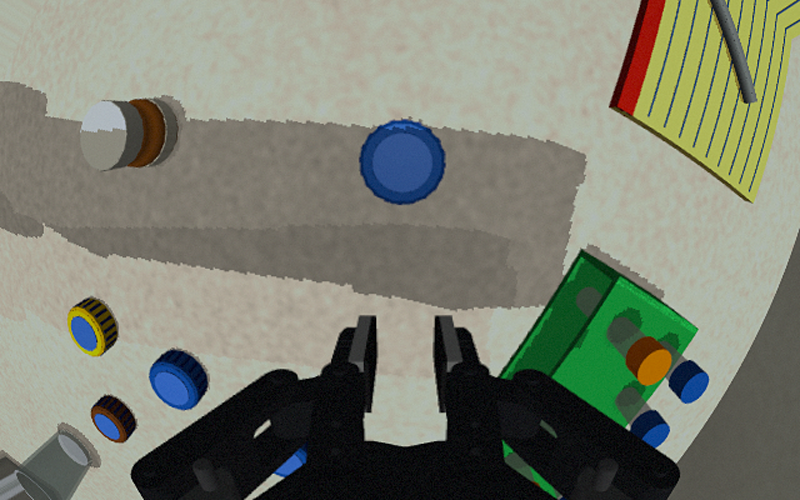

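The wrist picture shows the cap at (402,162), centred in front of the finger gap at about (405,330). Jar_a is well to the left and the rack is at the lower right.

Emit:
play_rows --plan '[0,0,0,0.001,-0.001,0.015,0.28,0,0,0,0.001,-0.001,0.03,0.28,0,0,0,0.001,-0.001,0.032,0.28,0,0,0,0.001,-0.001,0.032,0.28]'

```text
clock: 2.78
position: [0.617, -0.0446, 0.0278]
ee_rot: [0.606, 0.796, -0.0, -0.0]
ft_force: [0.6, -0.1, -0.4]
grip_width: 0.278
grasp_force: 0.0
```

Run:
```python
from h import *
print(manip.tip_extent)
save('scene','s2.png',(230,150,390,270),5)
rel([(0.618,-0.045,0.022,105.5),(0.517,0.315,0.022,105.5)])
```

```text
0.014
t 2.83 p [ 0.6173 -0.0445  0.0281] yaw 105.5 F [ 0.1 -0.8 -0.3] g 0.2817267564511529
(0.618, -0.045, 0.022, 105.5) [ 0. -0. -0.] [-0.0007  0.0006  0.0061]
(0.517, 0.315, 0.022, 105.5) [ 0. -0. -0.] [ 0.3732 -0.0008  0.0061]
```

View pics/s2.png

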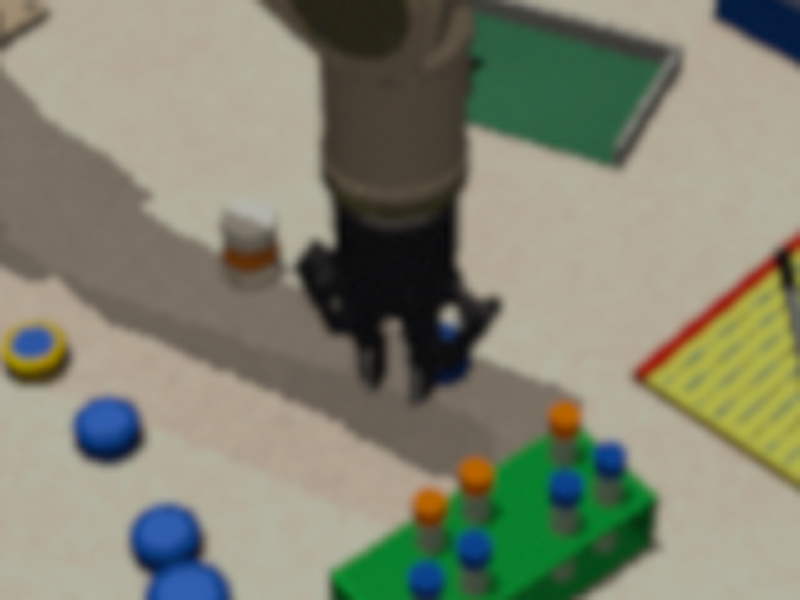

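Fingertips are clear of the bench, just behind the cap. Now I'll lower a little and push.

Emit:
play_rows --plan '[0,0,0,0,0,0.006,0.28,0,0,0,0.01,0,0.007,0.28,0,0,0,0.02,0,0.007,0.28,0,0,0,0.03,0,0.007,0.28,0,0,0,0.04,0,0.007,0.28,0,0,0,0.053,0,0.007,0.28,0,0,0,0.067,0,0.007,0.28,0,0,0,0.081,0,0.007,0.28,0,0,0,0.095,0,0.007,0.28,0,0,0,0.109,0,0.007,0.28,0,0,0,0.123,0,0.007,0.28,0,0,0,0.137,0,0.007,0.28,0,0,0,0.151,0,0.007,0.28,0,0,0,0.165,0,0.007,0.28,0,0,0,0.179,0,0.007,0.28,0,0,0,0.192,0,0.007,0.28,0,0,0,0.2,0,0.007,0.28,0,0,0,0.2,0,0.007,0.28]'

```text
clock: 5.08
position: [0.5637, 0.1488, 0.021]
ee_rot: [0.605, 0.796, 0.0, 0.0]
ft_force: [0.3, 0.4, -0.1]
grip_width: 0.281
grasp_force: 0.0
```

Run:
```python
from h import *
save('wrist','w2.png',None,1)
rel([(0.517,0.315,0.022,105.5),(0.517,0.315,0.1,105.5)])
```

```text
t 5.12 p [0.5639 0.148  0.021 ] yaw 105.5 F [ 0.3 -0.  -0.6] g 0.2806576088809891
(0.517, 0.315, 0.022, 105.5) [-0.  0. -0.] [ 0.1734 -0.0007 -0.0011]
(0.517, 0.315, 0.1, 105.5) [-0.  0. -0.] [ 0.1734 -0.0007 -0.0791]
```

View pics/w2.png

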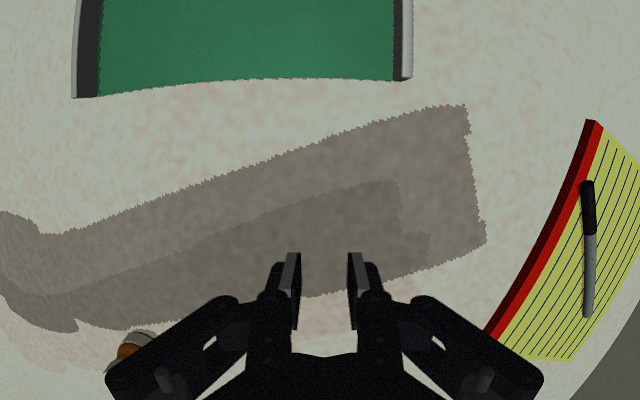

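The cap is not in front of the fingers. The tray is ahead, with its near edge at row 85. I'll check from the scene cameras.

Run:
```python
from h import *
a=viewer.camera('scene')[:,:,::-1][130:280,190:390];b=viewer.camera('side')[:,:,::-1][140:290,240:440]
cv2.imwrite('pics/c3.png',cv2.resize(np.hstack([a,b]),None,fx=2,fy=2,interpolation=2)); cv2.imwrite('pics/full_b.png',viewer.camera('side')[:,:,::-1])
```

```text
(no output)
```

View pics/c3.png

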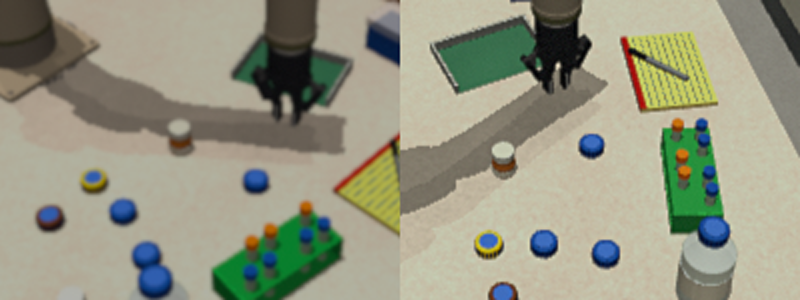

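The cap has not moved (side pixel ≈ (336,212), as before), so the fingertips passed over it. I'll triangulate the tip height from both views.

Run:
```python
from h import *
P=[]
for n in('scene','side'):
    m=viewer.camera_model(n);K=np.array([[m['fx'],0,m['cx']],[0,m['fy'],m['cy']],[0,0,1]]);P.append(K@np.c_[m['R'],m['t']])
for a,b in[((328.5,189.5),(312.5,183)),((338.5,190.5),(320,184.5))]:
    X=cv2.triangulatePoints(P[0],P[1],np.array(a),np.array(b)).ravel();print(X[:3]/X[3])
a=viewer.camera('scene')[:,:,::-1][160:210,300:360];b=viewer.camera('side')[:,:,::-1][150:200,280:340]
cv2.imwrite('pics/c4.png',cv2.resize(np.hstack([a,b]),None,fx=6.6,fy=6.6,interpolation=2))
```

```text
[0.54638896 0.15217386 0.02853179]
[0.5751751  0.16654178 0.01453458]
```

View pics/c4.png

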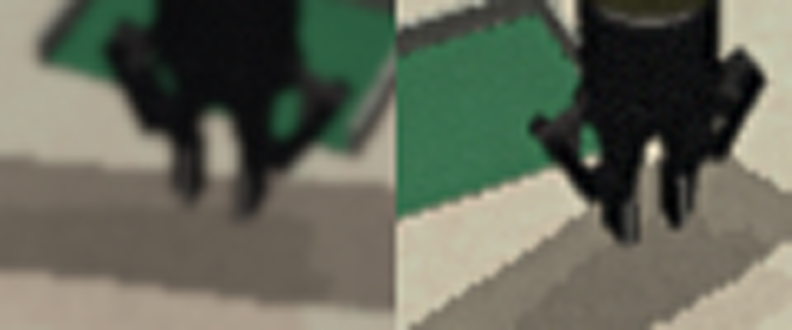

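Run:
```python
from h import *
P=[]
for n in('scene','side'):
    m=viewer.camera_model(n);K=np.array([[m['fx'],0,m['cx']],[0,m['fy'],m['cy']],[0,0,1]]);P.append(K@np.c_[m['R'],m['t']])
for a,b in[((328.8,190.8),(314.7,186.8)),((337.1,192.6),(322.6,184.5))]:
    X=cv2.triangulatePoints(P[0],P[1],np.array(a),np.array(b)).ravel();print(X[:3]/X[3], [ (p@X)[:2]/(p@X)[2] for p in P])
for f in('full_d1','full_b'):
    hsv=cv2.cvtColor(cv2.imread(f'pics/{f}.png'),cv2.COLOR_BGR2HSV)
    n,l,s,c=cv2.connectedComponentsWithStats(cv2.inRange(hsv,(105,150,60),(130,255,255)))
    for i in range(1,n):
        if s[i][4]>60 and c[i][1]>150: w('side',[c[i]],.014)
```

```text
[0.5515141  0.14374984 0.02297536] [array([328.83197292, 190.72010982]), array([314.71653198, 186.86333851])]
[0.5821834  0.15066671 0.02450864] [array([336.88661816, 193.12840989]), array([322.49453695, 184.08506261])]
(np.float64(335.3369565217391), np.float64(211.72826086956522)) [0.5992 0.0167]
(np.float64(396.6024844720497), np.float64(254.63975155279502)) [ 0.7492 -0.2046]
(np.float64(311.4913793103448), np.float64(260.5948275862069)) [ 0.4762 -0.1721]
(np.float64(342.4754098360656), np.float64(265.75409836065575)) [ 0.568  -0.2115]
(np.float64(335.35164835164835), np.float64(211.78021978021977)) [0.5992 0.0164]
(np.float64(396.5426829268293), np.float64(254.7560975609756)) [ 0.7489 -0.205 ]
(np.float64(311.44444444444446), np.float64(260.62393162393164)) [ 0.4761 -0.1722]
(np.float64(342.4878048780488), np.float64(265.8048780487805)) [ 0.568  -0.2116]
```

Tips sit at about TCP height (extent ≈ 0 at this opening), so I need a TCP height of about 0.010. Going back for a lower pass.

Emit:
play_rows --plan '[0,0,0,0,0,-0.03,0.28,0,0,0,-0.05,0,-0.04,0.28,0,0,0,-0.1,0,-0.04,0.28,0,0,0,-0.15,0,-0.04,0.28,0,0,0,-0.2,0,-0.04,0.28,0,0,0,-0.2,0,-0.03,0.28,0,0,0,-0.2,0,0,0.28,0,0,0,-0.2,0,0.005,0.28,0,0,0,-0.2,0,0.008,0.28,0,0,0,-0.2,0,0.01,0.28,0,0,0,-0.2,0,0.011,0.28]'

```text
clock: 6.75
position: [0.6175, -0.0445, 0.0106]
ee_rot: [0.606, 0.796, 0.0, 0.0]
ft_force: [-0.1, 0.2, -0.5]
grip_width: 0.282
grasp_force: 0.0
```

Emit:
play_rows --plan '[0,0,0,0.01,0,0.001,0.28,0,0,0,0.02,0,0.001,0.28,0,0,0,0.03,0,0.001,0.28,0,0,0,0.04,0,0.001,0.28,0,0,0,0.05,0,0.001,0.28,0,0,0,0.06,0,0.001,0.28,0,0,0,0.07,0,0.001,0.28,0,0,0,0.08,0,0.001,0.28,0,0,0,0.09,0,0.001,0.28,0,0,0,0.1,0,0.001,0.28]'

```text
clock: 8.0
position: [0.5903, 0.0524, 0.009]
ee_rot: [0.606, 0.796, 0.0, 0.0]
ft_force: [0.3, 0.2, -0.2]
grip_width: 0.282
grasp_force: 0.0
```

Run:
```python
from h import *
save('wrist','w5.png',None,1)
rel([(0.517,0.315,0.01,105.5),(0.517,0.315,0.1,105.5)])
```

```text
t 8.05 p [0.5899 0.0542 0.0091] yaw 105.5 F [ 0.1  1.6 -0.2] g 0.2840464687780058
(0.517, 0.315, 0.01, 105.5) [ 0. -0.  0.] [ 0.2708 -0.0003 -0.0007]
(0.517, 0.315, 0.1, 105.5) [ 0. -0.  0.] [ 0.2709 -0.0003 -0.0907]
```

View pics/w5.png

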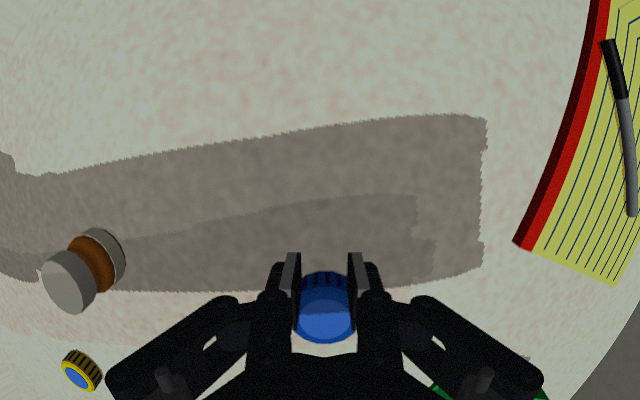

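```bash
cat >> h.py <<'E'
def wr(pts,z):
    m=viewer.camera_model('wrist');R=np.array(m['R']);t=np.array(m['t']);c=-R.T@t
    for u,v in pts:
        x=np.array([(u-m['cx'])/m['fx'],(v-m['cy'])/m['fy']]);r=np.hypot(*x)
        d=R.T@np.r_[x/r*np.sin(r),np.cos(r)];k=(z-c[2])/d[2];print((u,v),np.round(c+k*d,4)[:2])
    return c
E
python3 - <<'E'
from h import *
print(wr([(324,320),(324,272),(324,343)],0.02)); print('tips as if z'); [wr([(295,252),(352,252)],z) for z in(0,.01,.02)]
a=viewer.camera('side')[:,:,::-1]; cv2.imwrite('pics/full_c.png',a)
hsv=cv2.cvtColor(a,cv2.COLOR_BGR2HSV)
n,l,s,c=cv2.connectedComponentsWithStats(cv2.inRange(hsv,(105,150,60),(130,255,255)))
for i in range(1,n):
    if s[i][4]>10 and c[i][1]>150 and c[i][0]<360:print(s[i]); w('side',[c[i]],.014)
E
```

```text
(324, 320) [0.5993 0.0195]
(324, 272) [0.5904 0.0512]
(324, 343) [0.6043 0.0014]
[0.56814033 0.13106144 0.1641101 ]
tips as if z
(295, 252) [0.5734 0.0486]
(352, 252) [0.6058 0.0576]
(295, 252) [0.5731 0.0536]
(352, 252) [0.6035 0.0621]
(295, 252) [0.5728 0.0586]
(352, 252) [0.6012 0.0666]
[330 207  12  11  93]
(np.float64(335.36559139784947), np.float64(211.7741935483871)) [0.5993 0.0164]
[306 255  12  12 117]
(np.float64(311.44444444444446), np.float64(260.62393162393164)) [ 0.4761 -0.1722]
[280 257   9   7  42]
(np.float64(283.73809523809524), np.float64(259.8095238095238)) [ 0.3901 -0.1512]
[337 260  12  13 125]
(np.float64(342.528), np.float64(265.888)) [ 0.5681 -0.212 ]
[287 283   9   8  55]
(np.float64(290.92727272727274), np.float64(286.1090909090909)) [ 0.3964 -0.2526]
```

The cap is still at (0.600, 0.0165). The wrist view puts the pad tips near z ≈ 0.02 even with the TCP at 0.009, so the tips are higher than stated. I'll clear the cap and probe downward.

Emit:
play_rows --plan '[0,0,0,0,0,-0.02,0.28,0,0,0,-0.03,0,-0.04,0.28,0,0,0,-0.07,0,-0.04,0.28,0,0,0,-0.11,0,-0.03,0.28,0,0,0,-0.11,0,-0.01,0.28,0,0,0,-0.11,0,0,0.28,0,0,0,-0.11,0,0.004,0.28,0,0,0,-0.11,0,0.008,0.28,0,0,0,-0.11,0,0.008,0.28]'

```text
clock: 9.22
position: [0.6198, -0.0538, 0.0012]
ee_rot: [0.605, 0.796, 0.0, 0.0]
ft_force: [-0.0, -0.8, -0.1]
grip_width: 0.282
grasp_force: 0.0
```

Run:
```python
from h import *
a=viewer.camera('wrist')[:,:,::-1][80:320,220:430];b=viewer.camera('side')[:,:,::-1][180:240,300:360]
cv2.imwrite('pics/c6.png',np.hstack([cv2.resize(a,(420,480)),cv2.resize(b,(380,480),interpolation=2)]))
rel([(0.517,0.315,0.0,105.5)])
```

```text
t 9.32 p [ 0.62   -0.054   0.0014] yaw 105.5 F [-0.4  0.1 -0.3] g 0.28234994516595713
(0.517, 0.315, 0.0, 105.5) [ 0.  0. -0.] [ 0.3831 -0.0008  0.0013]
```

View pics/c6.png

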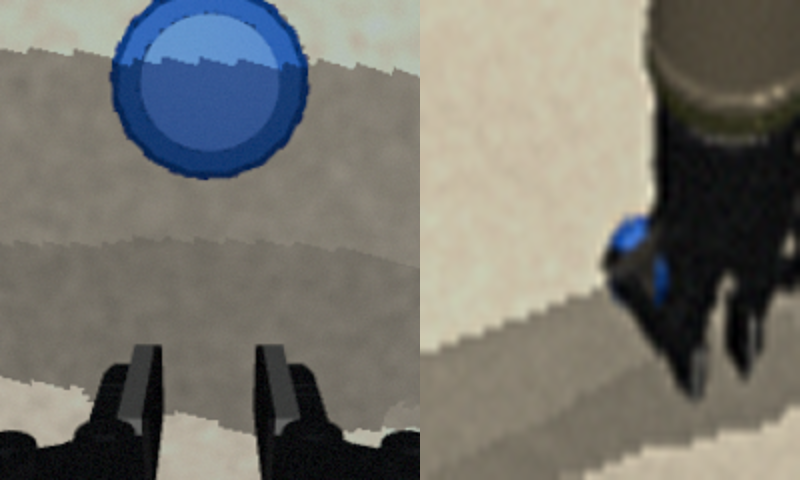

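Jaws open about 25 mm, centred on the cap; TCP is at z = 0.001 with no contact. I'll go slightly lower and push, then check the cap by blob measurement only.

Emit:
play_rows --plan '[0,0,0,0,0,0.003,0.28,0,0,0,0.01,0,0.005,0.28,0,0,0,0.02,0,0.005,0.28,0,0,0,0.03,0,0.005,0.28,0,0,0,0.04,0,0.005,0.28,0,0,0,0.05,0,0.005,0.28,0,0,0,0.06,0,0.005,0.28,0,0,0,0.07,0,0.005,0.28,0,0,0,0.08,0,0.005,0.28]'

```text
clock: 10.45
position: [0.5983, 0.0234, -0.004]
ee_rot: [0.606, 0.796, -0.0, 0.0]
ft_force: [-0.0, -0.2, -0.0]
grip_width: 0.281
grasp_force: 0.1
```

```bash
cat >> h.py <<'E'
def blobs():
    for n,f in(('wrist',wr),('side',w),('scene',w)):
        a=viewer.camera(n);hsv=cv2.cvtColor(a,cv2.COLOR_RGB2HSV)
        k,l,s,c=cv2.connectedComponentsWithStats(cv2.inRange(hsv,(105,150,60),(130,255,255)))
        print(n)
        for i in range(1,k):
            if s[i][4]>(300 if n=='wrist' else 60): 
                print(s[i],end=' '); (wr([c[i]],.018) if n=='wrist' else w(n,[c[i]],.010))
E
python3 - <<'E'
from h import *
rel([(0.517,0.315,0.0,105.5)]);blobs()
E
```

```text
t 10.45 p [ 0.5983  0.0234 -0.004 ] yaw 105.5 F [-0.  -0.2 -0. ] g 0.28119726060023914
(0.517, 0.315, 0.0, 105.5) [ 0.  0. -0.] [ 0.3027 -0.0007 -0.004 ]
wrist
[ 276  174   95   90 6616] (np.float64(323.5370314389359), np.float64(219.30970374848852)) [0.5891 0.055 ]
side
[389 248  16  15 165] (np.float64(396.58787878787876), np.float64(254.75151515151515)) [ 0.7505 -0.2023]
[306 255  12  13 118] (np.float64(311.4491525423729), np.float64(260.6779661016949)) [ 0.4766 -0.1695]
[337 260  12  13 124] (np.float64(342.5241935483871), np.float64(265.83870967741933)) [ 0.5689 -0.2091]
scene
[120  52   9  11  61] (np.float64(123.85245901639344), np.float64(56.49180327868852)) [-1.03    0.2958]
[70 69 11 13 75] (np.float64(74.62666666666667), np.float64(74.38666666666667)) [-1.0385  0.0137]
[374 145  32  19 214] (np.float64(387.6588785046729), np.float64(154.60747663551402)) [0.594  0.4704]
[246 230  11  11 101] (np.float64(251.009900990099), np.float64(235.1881188118812)) [ 0.4789 -0.1714]
[257 252  18  27 321] (np.float64(265.3457943925234), np.float64(265.2056074766355)) [ 0.5986 -0.2271]
```

The cap now moves with the fork. Continuing into the tray.

Emit:
play_rows --plan '[0,0,0,0.014,0,0,0.28,0,0,0,0.028,0,0,0.28,0,0,0,0.042,0,0,0.28,0,0,0,0.056,0,0,0.28,0,0,0,0.07,0,0,0.28,0,0,0,0.085,0,0,0.28,0,0,0,0.1,0,0,0.28,0,0,0,0.115,0,0,0.28,0,0,0,0.13,0,0,0.28,0,0,0,0.145,0,0,0.28,0,0,0,0.16,0,0,0.28,0,0,0,0.175,0,0,0.28,0,0,0,0.19,0,0,0.28,0,0,0,0.205,0,0,0.28,0,0,0,0.22,0,0,0.28,0,0,0,0.235,0,0,0.28,0,0,0,0.25,0,0,0.28,0,0,0,0.262,0,0,0.28,0,0,0,0.272,0,0,0.28,0,0,0,0.28,0,0,0.28]'

```text
clock: 13.1
position: [0.5238, 0.2932, -0.004]
ee_rot: [0.606, 0.796, -0.0, 0.0]
ft_force: [0.2, -1.1, 0.5]
grip_width: 0.28
grasp_force: 0.1
```

Run:
```python
from h import *
blobs()
rel([(0.524,0.29,0.1,105),(0.578,-0.28,0.1,101),(0.578,-0.28,-0.004,101)])
```

```text
wrist
[ 466    0  154   82 3601] (np.float64(549.0930297139683), np.float64(37.953623993335185)) [0.5995 0.4481]
[562   0  78  81 303] (np.float64(601.023102310231), np.float64(36.693069306930695)) [0.6399 0.4728]
[ 276  170   96   95 6917] (np.float64(323.5694665317334), np.float64(218.05725025299986)) [0.5143 0.3247]
side
[310 129  12  11 110] (np.float64(315.4727272727273), np.float64(133.75454545454545)) [0.6207 0.4657]
[389 248  16  15 164] (np.float64(396.5426829268293), np.float64(254.7560975609756)) [ 0.7504 -0.2023]
[306 255  12  12 116] (np.float64(311.4655172413793), np.float64(260.57758620689657)) [ 0.4767 -0.1692]
[337 260  12  13 122] (np.float64(342.4754098360656), np.float64(265.75409836065575)) [ 0.5689 -0.2087]
scene
[70 69  9 13 68] (np.float64(74.3529411764706), np.float64(74.02941176470588)) [-1.0435  0.0148]
[374 147  23  17 141] (np.float64(384.68794326241135), np.float64(155.29078014184398)) [0.5872 0.4591]
[246 230  11  12 100] (np.float64(250.98), np.float64(235.26)) [ 0.479  -0.1717]
[257 252  18  27 318] (np.float64(265.3333333333333), np.float64(265.15408805031444)) [ 0.5985 -0.2269]
t 13.25 p [ 0.5237  0.293  -0.004 ] yaw 105.5 F [ 0.6 -0.4 -0.4] g 0.2810018866476685
(0.524, 0.29, 0.1, 105) [-0.   0.   0.5] [-0.0029 -0.0005 -0.104 ]
(0.578, -0.28, 0.1, 101) [-0.   0.   4.5] [-0.5667 -0.1007 -0.104 ]
(0.578, -0.28, -0.004, 101) [-0.   0.   4.5] [-0.5667 -0.1007 -0.    ]
```

Cap 1 lies at tray (0.054, 0.079), well inside. Next is the cap at (0.570,−0.2105).

Run:
```python
from h import *
rel([(0.5745,-0.262,0.1,95),(0.5745,-0.262,-0.004,95)])
```

```text
t 13.25 p [ 0.5237  0.293  -0.004 ] yaw 105.5 F [ 0.6 -0.4 -0.4] g 0.2810018866476685
(0.5745, -0.262, 0.1, 95) [-0.   0.  10.5] [-0.5484 -0.0992 -0.104 ]
(0.5745, -0.262, -0.004, 95) [-0.   0.  10.5] [-0.5484 -0.0992 -0.    ]
```

Emit:
play_rows --plan '[0,0,0,-0.005,0,-0.02,0.28,0,0,0,-0.01,0,-0.06,0.28,0,0,0,-0.02,0,-0.1,0.28,0,0,3,-0.07,-0.012,-0.11,0.28,0,0,6,-0.13,-0.024,-0.11,0.28,0,0,9,-0.19,-0.035,-0.11,0.28,0,0,10.5,-0.25,-0.045,-0.11,0.28,0,0,10.5,-0.31,-0.056,-0.11,0.28,0,0,10.5,-0.37,-0.067,-0.11,0.28,0,0,10.5,-0.43,-0.078,-0.11,0.28,0,0,10.5,-0.49,-0.088,-0.11,0.28,0,0,10.5,-0.54,-0.098,-0.11,0.28,0,0,10.5,-0.548,-0.099,-0.1,0.28,0,0,10.5,-0.548,-0.099,-0.07,0.28,0,0,10.5,-0.548,-0.099,-0.06,0.28,0,0,10.5,-0.548,-0.099,-0.06,0.28]'

```text
clock: 15.25
position: [0.5743, -0.2612, 0.0562]
ee_rot: [0.676, 0.737, 0.0, -0.0]
ft_force: [1.1, 0.8, 0.6]
grip_width: 0.278
grasp_force: 0.0
```

Run:
```python
from h import *
blobs()
rel([(0.5745,-0.262,-0.004,95)])
```

```text
wrist
[ 76  55  27  38 798] (np.float64(88.99749373433583), np.float64(73.64786967418546)) [ 0.3873 -0.1543]
[ 159   56   60   66 2991] (np.float64(188.16349047141424), np.float64(88.1842193246406)) [ 0.4777 -0.1708]
[ 288  120   70   68 3674] (np.float64(322.5604246053348), np.float64(153.93848666303757)) [ 0.5691 -0.2094]
[620 141  17  32 425] (np.float64(628.24), np.float64(156.5670588235294)) [ 0.8548 -0.1693]
[ 86 186  27  35 737] (np.float64(99.23609226594301), np.float64(203.11533242876527)) [ 0.3936 -0.2565]
side
[295 129  27  11 242] (np.float64(308.18595041322317), np.float64(134.17355371900825)) [0.5903 0.4691]
[389 248  16  15 165] (np.float64(396.55151515151516), np.float64(254.79393939393938)) [ 0.7503 -0.2024]
[306 255  12  13 117] (np.float64(311.56410256410254), np.float64(260.63247863247864)) [ 0.477  -0.1694]
scene
[70 69  9 13 62] (np.float64(74.1774193548387), np.float64(73.88709677419355)) [-1.0458  0.015 ]
[374 147  23  17 120] (np.float64(384.75), np.float64(155.85)) [0.5894 0.4562]
[346 161  10   9  72] (np.float64(350.5416666666667), np.float64(164.77777777777777)) [0.5172 0.3246]
[257 251  19  28 318] (np.float64(265.4308176100629), np.float64(265.1446540880503)) [ 0.5987 -0.2267]
t 15.4 p [ 0.5752 -0.2618  0.0574] yaw 95.0 F [ 0.4 -0.1 -0.8] g 0.28029700103161487
(0.5745, -0.262, -0.004, 95) [ 0.1  0.  -0. ] [-0.0001 -0.0008  0.0614]
```

Emit:
play_rows --plan '[0,0,0,0,-0.001,0.03,0.28,0,0,0,0,-0.001,0.052,0.28,0,0,0,0,-0.001,0.061,0.28,0,0,0,0.01,-0.001,0.061,0.28,0,0,0,0.02,-0.001,0.061,0.28,0,0,0,0.032,-0.001,0.061,0.28,0,0,0,0.046,-0.001,0.061,0.28,0,0,0,0.06,-0.001,0.061,0.28,0,0,0,0.075,-0.001,0.061,0.28,0,0,0,0.09,-0.001,0.061,0.28,0,0,0,0.105,-0.001,0.061,0.28,0,0,0,0.12,-0.001,0.061,0.28,0,0,0,0.135,-0.001,0.061,0.28,0,0,0,0.15,-0.001,0.061,0.28,0,0,0,0.165,-0.001,0.061,0.28,0,0,0,0.18,-0.001,0.061,0.28,0,0,0,0.195,-0.001,0.061,0.28,0,0,0,0.21,-0.001,0.061,0.28,0,0,0,0.222,-0.001,0.061,0.28,0,0,0,0.23,-0.001,0.061,0.28]'

```text
clock: 17.9
position: [0.5535, -0.0319, -0.005]
ee_rot: [0.676, 0.737, 0.0, 0.0]
ft_force: [-0.6, -0.8, -1.3]
grip_width: 0.275
grasp_force: 0.1
```

```bash
cat >> h.py <<'E'
def fork(caps,off=0.033,z=-0.004):
    rel([(x-off*np.cos(np.radians(a)),y-off*np.sin(np.radians(a)),z,a) for x,y,a in caps])
E
python3 - <<'E'
from h import *
blobs()
fork([(0.5506-0.09*s,0.314*s,95+11*min(1,s/.25)) for s in (0,.05,.1,.15,.2,.25,1)])
E
```

```text
wrist
[ 276  175   96   90 6715] (np.float64(323.56485480268054), np.float64(220.01727475800448)) [ 5.502e-01 -1.000e-04]
side
[292 155  10  10  71] (np.float64(296.3943661971831), np.float64(159.01408450704224)) [0.5147 0.3242]
[389 248  16  15 165] (np.float64(396.55151515151516), np.float64(254.79393939393938)) [ 0.7503 -0.2024]
[306 255  12  13 118] (np.float64(311.4491525423729), np.float64(260.6779661016949)) [ 0.4766 -0.1695]
scene
[70 69  9 13 74] (np.float64(74.51351351351352), np.float64(74.20270270270271)) [-1.041   0.0144]
[374 145  25  19 171] (np.float64(385.09941520467834), np.float64(154.83625730994152)) [0.5869 0.4627]
[346 161  10   9  73] (np.float64(350.5342465753425), np.float64(164.83561643835617)) [0.5174 0.3243]
[246 230  11  11 101] (np.float64(251.04950495049505), np.float64(235.2871287128713)) [ 0.4793 -0.1716]
[260 263  15  16 193] (np.float64(267.0518134715026), np.float64(270.35751295336786)) [ 0.6158 -0.2373]
t 18.05 p [ 0.5536 -0.0326 -0.005 ] yaw 95.0 F [-0.8 -0.6  0. ] g 0.2791537675166411
(np.float64(0.5534761395106726), np.float64(-0.0328744250370276), -0.004, 95.0) [ 0.  0. -0.] [-0.0003 -0.0001 -0.001 ]
(np.float64(0.550235996707622), np.float64(-0.017039785143377766), -0.004, 97.2) [ 0.   0.  -2.2] [ 0.0158 -0.002  -0.001 ]
(np.float64(0.5469897567539735), np.float64(-0.001156881333029984), -0.004, 99.4) [ 0.   0.  -4.4] [ 0.0319 -0.0039 -0.001 ]
(np.float64(0.5437355713978168), np.float64(0.01477401676322164), -0.004, 101.6) [ 0.   0.  -6.6] [ 0.048  -0.0057 -0.001 ]
(np.float64(0.5404716041000931), np.float64(0.03075256876298202), -0.004, 103.8) [ 0.   0.  -8.8] [ 0.0642 -0.0076 -0.001 ]
(np.float64(0.5371960327419609), np.float64(0.04677836403403548), -0.004, 106) [  0.   0. -11.] [ 0.0805 -0.0094 -0.001 ]
(np.float64(0.469696032741961), np.float64(0.2822783640340355), -0.004, 106) [  0.   0. -11.] [ 0.3209 -0.0562 -0.001 ]
```

Emit:
play_rows --plan '[0,0,-1.6,0.012,-0.0015,-0.001,0.28,0,0,-3.6,0.026,-0.003,-0.001,0.28,0,0,-5.4,0.04,-0.0048,-0.001,0.28,0,0,-7.4,0.054,-0.0065,-0.001,0.28,0,0,-9.4,0.068,-0.008,-0.001,0.28,0,0,-11,0.0815,-0.0095,-0.001,0.28,0,0,-11,0.0975,-0.0127,-0.001,0.28,0,0,-11,0.1145,-0.016,-0.001,0.28,0,0,-11,0.1315,-0.0193,-0.001,0.28,0,0,-11,0.1485,-0.0226,-0.001,0.28,0,0,-11,0.1655,-0.0259,-0.001,0.28,0,0,-11,0.1825,-0.0292,-0.001,0.28,0,0,-11,0.1995,-0.0325,-0.001,0.28,0,0,-11,0.2165,-0.0358,-0.001,0.28,0,0,-11,0.2335,-0.0391,-0.001,0.28,0,0,-11,0.2505,-0.0424,-0.001,0.28,0,0,-11,0.2675,-0.0457,-0.001,0.28,0,0,-11,0.2845,-0.049,-0.001,0.28,0,0,-11,0.3,-0.052,-0.001,0.28,0,0,-11,0.313,-0.0547,-0.001,0.28]'

```text
clock: 20.55
position: [0.4717, 0.2754, -0.004]
ee_rot: [0.602, 0.798, -0.0, 0.0]
ft_force: [0.9, 0.0, 0.4]
grip_width: 0.281
grasp_force: 0.1
```

Run:
```python
from h import *
blobs()
a=np.radians(70)
fork([(0.478,-0.1705,73)],0.052,-0.004)
```

```text
wrist
[ 524    0  116   97 5761] (np.float64(601.5540704738761), np.float64(34.38725915639646)) [0.5863 0.4587]
[ 390  162   91   92 6215] (np.float64(435.11375703942076), np.float64(207.92968624296057)) [0.5111 0.3267]
[ 277  169   95   96 6960] (np.float64(323.50876436781607), np.float64(217.83218390804598)) [0.4617 0.3076]
side
[296 129  26  11 229] (np.float64(308.89956331877727), np.float64(134.18340611353713)) [0.5932 0.4684]
[389 248  16  15 164] (np.float64(396.5426829268293), np.float64(254.7560975609756)) [ 0.7504 -0.2023]
[306 255  12  12 116] (np.float64(311.4913793103448), np.float64(260.5948275862069)) [ 0.4768 -0.1693]
scene
[70 69  9 13 67] (np.float64(74.32835820895522), np.float64(74.04477611940298)) [-1.0434  0.0146]
[374 147  25  17 144] (np.float64(385.2361111111111), np.float64(155.5)) [0.5896 0.4594]
[346 161  10   8  65] (np.float64(350.5076923076923), np.float64(164.52307692307693)) [0.5162 0.3258]
[246 230  11  11  99] (np.float64(250.97979797979798), np.float64(235.2020202020202)) [ 0.4789 -0.1715]
[260 263  15  16 189] (np.float64(267.015873015873), np.float64(270.2063492063492)) [ 0.6154 -0.237 ]
t 20.7 p [ 0.4718  0.275  -0.004 ] yaw 106.0 F [ 1.3 -0.6 -0.3] g 0.2789982186047884
(np.float64(0.46279667135441765), np.float64(-0.22022784731007786), -0.004, 73) [-0. -0. 33.] [-4.735e-01 -1.453e-01 -1.000e-04]
```

Cap 2 is at tray (0.000, 0.0755), and cap 1 is undisturbed. Next is the last cap.

Emit:
play_rows --plan '[0,0,0,-0.005,0,-0.02,0.28,0,0,0,-0.01,0,-0.06,0.28,0,0,0,-0.02,-0.003,-0.1,0.28,0,0,5,-0.07,-0.02,-0.11,0.28,0,0,10,-0.12,-0.036,-0.11,0.28,0,0,15,-0.175,-0.053,-0.11,0.28,0,0,20,-0.23,-0.07,-0.11,0.28,0,0,25,-0.285,-0.087,-0.11,0.28,0,0,30,-0.34,-0.104,-0.11,0.28,0,0,33,-0.395,-0.121,-0.11,0.28,0,0,33,-0.44,-0.135,-0.11,0.28,0,0,33,-0.4735,-0.1455,-0.11,0.28,0,0,33,-0.4735,-0.1455,-0.08,0.28,0,0,33,-0.4735,-0.1455,-0.06,0.28,0,0,33,-0.4735,-0.1455,-0.06,0.28]'

```text
clock: 22.58
position: [0.4612, -0.2214, 0.056]
ee_rot: [0.804, 0.594, -0.0, -0.001]
ft_force: [-0.2, 0.2, 0.3]
grip_width: 0.284
grasp_force: 0.0
```

Run:
```python
from h import *
blobs()
fork([(0.478,-0.1705,67)],0.054,-0.004)
from scipy.interpolate import CubicSpline
p=np.array([(0.478,-0.1705),(0.515,-0.1),(0.541,-0.04),(0.549,0.03),(0.52,0.105),(0.471,0.19),(0.4225,0.2695)])
s=np.r_[0,np.cumsum(np.hypot(*np.diff(p,axis=0).T))];c=CubicSpline(s,p)
q=np.arange(0,s[-1],.015);d=c(q,1);print(s[-1]);print(np.round(np.c_[c(q),np.degrees(np.arctan2(d[:,1],d[:,0]))],3).tolist())
```

```text
wrist
[ 290  118   69   69 3683] (np.float64(324.33641053489004), np.float64(152.1056204181374)) [ 0.4775 -0.1705]
[ 174  150   39   44 1323] (np.float64(192.71126228269085), np.float64(171.6643990929705)) [ 0.3891 -0.1549]
[236 279  30  25 525] (np.float64(249.1847619047619), np.float64(290.57714285714286)) [ 0.3929 -0.2521]
side
[295 129  27  11 241] (np.float64(308.2406639004149), np.float64(134.16597510373444)) [0.5905 0.4691]
[389 248  16  15 165] (np.float64(396.55151515151516), np.float64(254.79393939393938)) [ 0.7503 -0.2024]
[307 255   7  13  75] (np.float64(310.2266666666667), np.float64(260.73333333333335)) [ 0.4727 -0.169 ]
scene
[374 148  23  16 103] (np.float64(384.8252427184466), np.float64(156.0873786407767)) [0.5904 0.4551]
[332 158  11   8  68] (np.float64(337.0), np.float64(161.5)) [0.4644 0.3074]
[346 161  10   8  70] (np.float64(350.5857142857143), np.float64(164.67142857142858)) [0.5169 0.3252]
[246 230  11  10  91] (np.float64(250.92307692307693), np.float64(234.82417582417582)) [ 0.4776 -0.1705]
[260 263  15  16 184] (np.float64(267.0271739130435), np.float64(
[... 369 characters left out ...]
0.117, 61.456], [0.513, -0.104, 62.043], [0.52, -0.091, 63.23], [0.526, -0.077, 65.014], [0.532, -0.064, 67.39], [0.538, -0.05, 70.342], [0.542, -0.035, 73.839], [0.546, -0.02, 77.916], [0.549, -0.005, 82.698], [0.55, 0.01, 88.312], [0.55, 0.025, 94.872], [0.547, 0.039, 101.973], [0.544, 0.054, 107.894], [0.538, 0.068, 112.449], [0.532, 0.082, 115.697], [0.525, 0.095, 117.716], [0.518, 0.109, 118.6], [0.511, 0.122, 119.142], [0.503, 0.135, 119.632], [0.496, 0.148, 120.068], [0.488, 0.161, 120.449], [0.481, 0.174, 120.772], [0.473, 0.187, 121.036], [0.465, 0.199, 121.24], [0.458, 0.212, 121.384], [0.45, 0.225, 121.467], [0.442, 0.238, 121.489], [0.434, 0.25, 121.452], [0.426, 0.263, 121.355]]
```

Run:
```python
from h import *
fork([(0.478,-0.1705,65)],0.054)
fork([(0.485,-0.157,64),(0.499,-0.13,63),(0.513,-0.104,63),(0.526,-0.077,65.5),(0.538,-0.05,71),(0.546,-0.02,79)])
```

```text
t 22.73 p [ 0.4629 -0.2215  0.0576] yaw 72.9 F [-0.1  0.1  0.5] g 0.28548829443468116
(np.float64(0.4551786138660022), np.float64(-0.21944062049997912), -0.004, 65) [0.1 0.  7.9] [-0.0002 -0.0082  0.0616]
t 22.73 p [ 0.4629 -0.2215  0.0576] yaw 72.9 F [-0.1  0.1  0.5] g 0.28548829443468116
(np.float64(0.47053375215596044), np.float64(-0.18666020352787252), -0.004, 64) [0.1 0.  8.9] [ 0.0356 -0.0031  0.0616]
(np.float64(0.484018313508595), np.float64(-0.15940321529821613), -0.004, 63) [0.1 0.  9.9] [0.0656 0.0018 0.0616]
(np.float64(0.498018313508595), np.float64(-0.13340321529821614), -0.004, 63) [0.1 0.  9.9] [0.0946 0.0075 0.0616]
(np.float64(0.5123151229923442), np.float64(-0.10702872193892593), -0.004, 65.5) [0.1 0.  7.4] [0.124  0.0134 0.0616]
(np.float64(0.5272562509029138), np.float64(-0.08120211299477746), -0.004, 71) [0.1 0.  1.9] [0.1531 0.0201 0.0616]
(np.float64(0.5397033031525741), np.float64(-0.05239369705377292), -0.004, 79) [ 0.1  0.  -6.1] [0.1843 0.0236 0.0616]
```

Emit:
play_rows --plan '[0,0,4,0,-0.004,0.03,0.28,0,0,8,0,-0.008,0.055,0.28,0,0,8,0,-0.008,0.0615,0.28,0,0,8,0.009,-0.007,0.0615,0.28,0,0,8,0.018,-0.0055,0.0615,0.28,0,0,8.5,0.027,-0.0043,0.0615,0.28,0,0,9,0.036,-0.003,0.0615,0.28,0,0,9.5,0.05,-0.0007,0.0615,0.28,0,0,9.9,0.0656,0.0018,0.0615,0.28,0,0,9.9,0.08,0.0046,0.0615,0.28,0,0,9.9,0.0946,0.0075,0.0615,0.28,0,0,8.7,0.109,0.0104,0.0615,0.28,0,0,7.4,0.124,0.0134,0.0615,0.28,0,0,4.8,0.1385,0.0168,0.0615,0.28,0,0,1.9,0.153,0.02,0.0615,0.28,0,0,-2,0.168,0.022,0.0615,0.28,0,0,-6,0.184,0.0236,0.0615,0.28]'

```text
clock: 24.85
position: [0.5392, -0.0511, -0.0055]
ee_rot: [0.77, 0.638, -0.0, 0.0]
ft_force: [0.1, -0.8, -0.0]
grip_width: 0.278
grasp_force: 0.1
```

Run:
```python
from h import *
blobs()
fork([(0.549,-0.005,83),(0.55,0.01,88),(.55,.025,94),(.547,.039,100),(.544,.054,106),(.538,.068,111),(.532,.082,115),(.518,.109,118),(.488,.161,118),(.458,.212,118),(.4225,.2695,118)])
```

```text
wrist
[ 276  175   97   91 6771] (np.float64(323.5498449268941), np.float64(220.49076945798257)) [ 0.5449 -0.0181]
side
[279 160  11   9  77] (np.float64(284.0), np.float64(163.6883116883117)) [0.4625 0.3068]
[320 218   7  11  64] (np.float64(322.765625), np.float64(222.5)) [ 0.5462 -0.0197]
[389 248  16  15 164] (np.float64(396.5426829268293), np.float64(254.7560975609756)) [ 0.7504 -0.2023]
scene
[70 69 10 13 74] (np.float64(74.56756756756756), np.float64(74.33783783783784)) [-1.0393  0.0138]
[374 145  32  19 185] (np.float64(386.1459459459459), np.float64(154.6972972972973)) [0.5897 0.4661]
[332 158  11   8  69] (np.float64(336.92753623188406), np.float64(161.6086956521739)) [0.4646 0.3067]
[346 161  10   9  73] (np.float64(350.5342465753425), np.float64(164.83561643835617)) [0.5174 0.3243]
[260 263  15  16 192] (np.float64(267.03125), np.float64(270.3229166666667)) [ 0.6157 -0.2373]
t 25.0 p [ 0.539  -0.0508 -0.0056] yaw 79.1 F [0.3 0.1 0.6] g 0.2830704632006651
(np.float64(0.5449783116676302), np.float64(-0.037754023004163625), -0.004, 83) [-0.  -0.  -3.9] [ 0.014   0.0034 -0.00
[... 552 characters left out ...]
719184592559235), -0.004, 111) [  0.   -0.  -31.9] [ 0.0885 -0.0061 -0.0015]
(np.float64(0.5459464026374431), np.float64(0.052091843027790546), -0.004, 115) [  0.   -0.  -35.9] [ 0.1024 -0.0127 -0.0015]
(np.float64(0.5334925615719344), np.float64(0.07986272943565541), -0.004, 118) [  0.   -0.  -38.9] [ 0.1273 -0.0302 -0.0015]
(np.float64(0.5034925615719343), np.float64(0.1318627294356554), -0.004, 118) [  0.   -0.  -38.9] [ 0.1727 -0.0695 -0.0015]
(np.float64(0.4734925615719344), np.float64(0.1828627294356554), -0.004, 118) [  0.   -0.  -38.9] [ 0.2171 -0.1086 -0.0015]
(np.float64(0.4379925615719344), np.float64(0.24036272943565543), -0.004, 118) [  0.   -0.  -38.9] [ 0.2668 -0.1544 -0.0014]
```

Emit:
play_rows --plan '[0,0,-2,0.007,0.0018,-0.001,0.28,0,0,-4,0.014,0.0034,-0.0015,0.28,0,0,-6.5,0.0216,0.004,-0.0015,0.28,0,0,-9,0.029,0.0044,-0.0015,0.28,0,0,-12,0.037,0.0047,-0.0015,0.28,0,0,-15,0.0447,0.0049,-0.0015,0.28,0,0,-18,0.052,0.0038,-0.0015,0.28,0,0,-21,0.059,0.0026,-0.0015,0.28,0,0,-24,0.0667,0.0012,-0.0015,0.28,0,0,-27,0.0745,0,-0.0015,0.28,0,0,-29.5,0.0815,-0.003,-0.0015,0.28,0,0,-32,0.0885,-0.006,-0.0015,0.28,0,0,-34,0.0955,-0.0094,-0.0015,0.28,0,0,-36,0.1024,-0.0127,-0.0015,0.28,0,0,-37.5,0.115,-0.0215,-0.0015,0.28,0,0,-39,0.1273,-0.0302,-0.0015,0.28,0,0,-39,0.139,-0.0402,-0.0015,0.28,0,0,-39,0.1505,-0.05,-0.0015,0.28,0,0,-39,0.162,-0.06,-0.0015,0.28,0,0,-39,0.1727,-0.0695,-0.0015,0.28]'

```text
clock: 27.5
position: [0.5031, 0.1318, -0.004]
ee_rot: [0.515, 0.857, -0.0, 0.0]
ft_force: [0.9, 0.1, -0.5]
grip_width: 0.279
grasp_force: 0.1
```

Run:
```python
from h import *
blobs()
fork([(.458,.212,118),(.4225,.2695,118)])
```

```text
wrist
[ 277  174   95   91 6633] (np.float64(323.651289009498), np.float64(219.3202170963365)) [0.4872 0.161 ]
side
[313 129   9  10  65] (np.float64(317.75384615384615), np.float64(134.03076923076924)) [0.6297 0.4619]
[279 160  11   9  76] (np.float64(284.0394736842105), np.float64(163.6315789473684)) [0.4627 0.3071]
[389 248  16  15 164] (np.float64(396.5426829268293), np.float64(254.7560975609756)) [ 0.7504 -0.2023]
scene
[70 69  9 13 71] (np.float64(74.43661971830986), np.float64(74.15492957746478)) [-1.0418  0.0144]
[374 147  31  17 171] (np.float64(386.53216374269005), np.float64(155.28654970760235)) [0.5929 0.4638]
[332 158  10   8  67] (np.float64(336.7910447761194), np.float64(161.6417910447761)) [0.4643 0.3062]
[346 161  10   9  73] (np.float64(350.5342465753425), np.float64(164.83561643835617)) [0.5174 0.3243]
[260 263  15  16 190] (np.float64(267.0210526315789), np.float64(270.2473684210526)) [ 0.6155 -0.2371]
t 27.65 p [ 0.5034  0.1316 -0.0039] yaw 118.0 F [ 0.9 -1.1  0.7] g 0.2766081296942818
(np.float64(0.4734925615719344), np.float64(0.1828627294356554), -0.004, 118) [0. 0. 0.] [ 0.0593 -0.0023  0.0001]
(np.float64(0.4379925615719344), np.float64(0.24036272943565543), -0.004, 118) [0. 0. 0.] [ 1.267e-01 -6.600e-03  1.000e-04]
```

Emit:
play_rows --plan '[0,0,0,0.012,-0.0004,0,0.28,0,0,0,0.026,-0.001,0,0.28,0,0,0,0.04,-0.0016,0,0.28,0,0,0,0.054,-0.0022,0,0.28,0,0,0,0.068,-0.003,0,0.28,0,0,0,0.082,-0.0038,0,0.28,0,0,0,0.096,-0.0047,0,0.28,0,0,0,0.11,-0.0055,0,0.28,0,0,0,0.122,-0.0062,0,0.28,0,0,0,0.13,-0.0067,0,0.28,0,0,0,0.13,-0.0067,0,0.28,0,0,0,0.115,-0.006,0,0.28,0,0,0,0.11,-0.006,-0.03,0.28,0,0,0,0.1,-0.006,-0.08,0.28,0,0,0,0.06,-0.006,-0.12,0.28,0,0,0,0.02,-0.006,-0.14,0.28,0,0,0,0.02,-0.006,-0.14,0.28,0,0,0,0.02,-0.006,-0.14,0.28]'

```text
clock: 29.9
position: [0.489, 0.1449, 0.1356]
ee_rot: [0.516, 0.857, -0.0, -0.0]
ft_force: [-0.4, 0.1, 0.4]
grip_width: 0.283
grasp_force: 0.0
```

Run:
```python
from h import *
blobs()
rel([])
a=viewer.camera('wrist');hsv=cv2.cvtColor(a,cv2.COLOR_RGB2HSV)
m=cv2.inRange(hsv,(60,80,30),(88,255,160));m=cv2.morphologyEx(m,cv2.MORPH_OPEN,np.ones((3,3)))
n,l,s,c=cv2.connectedComponentsWithStats(m);i=1+s[1:,4].argmax();print(s[i])
k=cv2.findContours((l==i).astype('uint8'),0,2)[0];k=max(k,key=cv2.contourArea)
wr(cv2.approxPolyDP(cv2.convexHull(k),5,True)[:,0].astype(float).tolist(),0)
for n in('scene','side'):
    hsv=cv2.cvtColor(viewer.camera(n),cv2.COLOR_RGB2HSV)
    jm=cv2.inRange(hsv,(3,140,60),(16,255,200));q,l,s,c=cv2.connectedComponentsWithStats(jm)
    h0=cv2.cvtColor(cv2.imread({'scene':'pics/full_s1.png','side':'pics/full_d1.png'}[n]),cv2.COLOR_BGR2HSV)
    q0,l0,s0,c0=cv2.connectedComponentsWithStats(cv2.inRange(h0,(3,140,60),(16,255,200)))
    print(n,[np.round(c[i],1).tolist() for i in range(1,q) if 20<s[i][4]<150],[np.round(c0[i],1).tolist() for i in range(1,q0) if 20<s0[i][4]<150])
```

```text
wrist
[ 359    7   49   47 1765] (np.float64(383.0917847025496), np.float64(29.74787535410765)) [0.4615 0.306 ]
[ 298   18   52   48 1461] (np.float64(323.7275838466804), np.float64(39.88021902806297)) [0.4212 0.2717]
[ 419   23   45   46 1564] (np.float64(441.1643222506394), np.float64(45.31713554987212)) [0.5135 0.3231]
side
[308 129  14  10 100] (np.float64(315.75), np.float64(133.15)) [0.6227 0.4694]
[270 159  20  18 161] (np.float64(279.59627329192546), np.float64(167.24223602484471)) [0.4426 0.2899]
[389 248  16  15 165] (np.float64(396.4969696969697), np.float64(254.74545454545455)) [ 0.7502 -0.2022]
scene
[70 69  9 13 69] (np.float64(74.3768115942029), np.float64(74.1159420289855)) [-1.0425  0.0144]
[374 147  23  17 131] (np.float64(384.8320610687023), np.float64(155.66412213740458)) [0.589  0.4574]
[319 157  10  10  67] (np.float64(323.0149253731343), np.float64(161.82089552238807)) [0.4234 0.2712]
[332 158  11   8  70] (np.float64(337.0), np.float64(161.6)) [0.4648 0.3069]
[346 161  10   9  72] (np.float64(350.5416666666667), np.float64(164.77777777777777)) [0.5172 0.3246]
[260 263  15  16 188] (np.float64(267.01063829787233), np.float64(270.17021276595744)) [ 0.6153 -0.2369]
t 30.05 p [0.4883 0.1462 0.1354] yaw 118.0 F [-1.  -0.6  0.5] g 0.2753792437561557
[  262     0   219   141 16885]
(480.0, 23.0) [0.5416 0.379 ]
(452.0, 140.0) [0.5737 0.255 ]
(262.0, 91.0) [0.3906 0.2069]
(285.0, 0.0) [0.3673 0.296 ]
(425.0, 0.0) [0.4821 0.3643]
scene [[389.4, 11.3], [279.8, 201.4], [371.1, 213.1], [342.5, 233.7], [324.3, 244.9], [315.1, 251.6], [227.7, 287.2]] [[516.0, 21.1], [279.8, 201.4], [371.0, 213.2], [342.4, 233.8], [324.4, 245.1], [315.0, 251.4], [227.7, 287.2]]
side [[358.9, 181.2], [378.3, 202.2], [380.2, 219.0], [291.5, 222.9], [381.2, 226.7], [291.2, 289.3], [351.9, 306.4]] [[358.8, 180.9], [378.3, 202.2], [380.3, 218.4], [291.5, 222.9], [381.3, 226.3], [291.1, 289.2], [351.9, 306.4]]
```

All three caps measure at least 20 mm inside the tray edges, and the jars and rack read at the same positions as at the start.

```bash
python3 -c "
from h import *
print(manip.hand_in())"
```

```text
the job is handed in; nothing more can be done
None
```

All three blue caps were pushed flat into the tray and measure wholly inside it, the jars and tube rack show no movement, and the job was handed in at about 30 s; the verdict was not shown.

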